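# Lay the board in the crosscut station and set it to the long length stop

## Task

Set the board up for sawing to the longer length on the crosscut station, only by pushing with the fingers: tip it over from its edge so that it lies flat on the baseboard, flip down the length stop that is farther from the saw slot, and push the board snug against the fence and endways up against that stop. Leave the stop nearer the saw slot swung up, do not lift the board, and do not disturb the tape measure or the block plane.

Things in the scene. Friction and masses are not known exactly. Their poses are not given: they have to be found in the camera images.
- station: Crosscut station fixed to the bench: plywood baseboard (x -0.200 to 0.045, y -0.250 to 0.250, top at z 0.012) with a brown wooden fence 36 mm deep along its far side. Origin on the bench under the middle of the fence's front face; +x points back through the fence, away from the robot, +y along the fence to its left end, +z up. The fence with its aluminium track is 70 mm high over the bench.
- saw_slot (a point): Foot of the 3 mm saw slot that cuts through the fence, at the fence's front face on the baseboard (station y = 0.055); a dark kerf line runs from it across the baseboard.
- board: Loose planed board, pale wood, 27 x 220 x 90 mm, 0.2 to 0.5 kg; sliding it flat takes 2 to 7 N. Origin at its centre; x thickness 27, y length 220, z width 90. It starts on its long edge, 90 mm tall, on the left half of the baseboard, 0.13 to 0.15 m in front of the fence. Pushed high on its side it tips over after about 17 degrees and falls flat, either face up.
- far_arm (a joint): Hinge angle (rad) of the aluminium arm of the stop farther from the saw slot (the right one). 0: down against its limit, its foot hanging in front of the fence, reaching to 6 mm above the baseboard. 2.9: swung up and back, resting on its limit. The hinge runs along the fence. Pushed from behind towards the robot, the arm tips over centre at about 2.4 and falls down by itself.
- near_arm (a joint): The same for the identical stop nearer the saw slot. It starts swung up and must stay up.
- far_hinge (a point): On the far stop's hinge axis at mid-arm, 86 mm above the bench, 12 mm behind the fence's front face; axes as the station. The arm is an L 14 mm wide along the fence. Swung up, its 16 mm thick foot stands nearly upright, its tip 75 mm above the hinge; its back surface lies 15 mm (top) to 33 mm (bottom) behind the hinge. To its right a black clamping knob rises 9 mm above the hinge.
- far_face (a point): Point where the far stop's left side (the side a board's end comes to rest against) meets the plane of the fence's front face, 18 mm above the bench, when the stop is down; fixed to the stop's bracket; its axes are the station's.
- near_hinge (a point): The same point as far_hinge, on the stop nearer the saw slot.
- tape_measure: Grey tape measure standing on the right front part of the baseboard, 38 x 86 x 68 mm, origin under its middle. To be left alone.
- block_plane: Small metal block plane on the bench between the robot and the station, 50 x 160 x 60 mm, origin under its middle. To be left alone.

How it is judged:
At the end, for the whole second after the job is handed in: The far stop is down (within 0.06 rad), the near stop still up; the board lies at rest flat on the baseboard, parallel to the fence within 0.025 rad, with at most 3.5 mm of gap to the fence and at most 3.5 mm between its end and the far stop (value of joint far_arm below 0.06 rad and value of joint near_arm above 2.5 rad and angle between the x axis of board and the z axis of station, either way round below 0.04 rad and angle between the y axis of board and the y axis of station, either way round below 0.025 rad and x of board in the frame of station between -0.0485 and -0.042 m and z of board in the frame of station below 0.029 m and y of board in the frame of far_face between 0.107 and 0.1135 m and linear speed of board below 0.01 m/s); the robot touches nothing.
It fails at once if the board is lifted off the baseboard (height (world z) of board above 0.067 m or (angle between the x axis of board and the z axis of station, either way round below 0.12 rad and height (world z) of board above 0.038 m)).
It fails at once if the stop nearer the saw slot is flipped (value of joint near_arm below 2.2 rad).
It fails at once if the tape measure is disturbed (distance of tape_measure from where it was at the start of the episode above 0.015 m).
It fails at once if the block plane is disturbed (distance of block_plane from where it was at the start of the episode above 0.015 m).
It also fails if it takes over 72 s, if anything falls off the work surface, if the arm or the gripper's body presses on something with over 40 N, if the wrist force passes 120 N, or if a joint passes its speed limit or range.

## Robot

A 6-joint arm with a two-finger parallel gripper is mounted at the origin on the work surface; the furniture and walls round the work are solid. World frame = base frame: x ahead of the robot, y to its left, z up, the work surface at z = 0. Lengths are in m, angles in rad, forces in N, time in s.
With the tool pointing down it reaches from about 0.35 to 0.775 m from the base axis. Payload 7.3 kg.
Tool frame: the origin (TCP) lies at the very end of the fingers, on their centre line; the grasp point (between the pads) lies 19 mm behind it; z points along the fingers, y is the line along which they close (so a half turn about z gives the same grasp; the last joint's range is limited). The gripper opens to 92 mm and grips with 3 to 60 N. Pads are 19 mm wide; open, the fingers measure 130 mm over their backs; the gripper's body (75 mm by 190 mm) begins 47 mm behind the grasp point.
Start: joints at [1.185, 0.342, 1.524, -0, 1.275, -0.146], TCP at [0.125, 0.51, 0.227] pointing down, gripper open.
Joint ranges: [-2.53, 2.53], [-0.77, 2.02], [0.04, 2.7], [-1, 4.14], [0.28, 2.66], [-3.11, 3.11]. Speed limits (rad/s): [2.57, 2.57, 3.14, 3.14, 3.14, 3.14].

## Interface

Orientations are given as [roll, pitch, yaw] about the fixed x, y, z axes, in that order (R = Rz(yaw) Ry(pitch) Rx(roll)).
In Python, from cell import robot gives the robot as it stands. The module is installed in compiled form; this text tells all that it offers.
- The arm moves only by the tool arm_command, never from a script. Its argument "moves" is a list of rows, each a list of 3 entries, a list of its own where there are three numbers: the shift along the tool's x, y, z in m, then the turn, a rotation vector about the tool's x, y, z in rad, then the finger opening in m, from 0 to 0.0918. In form: [[[dx, dy, dz], [ax, ay, az], claw], ...]. A call has exactly 5 rows; each row is the pose to reach, as a shift and turn from the pose commanded when the call began, along the tool's axes at that moment; what a row does not reach only later rows make up. A row lasts 1/10 s, in which the tool goes at most 50 mm and 8.59 degrees, less where a joint would pass 70% of its speed; a pose out of reach is approached as far as the arm can. A call with a gripper value outside its range is refused whole. The fingers move at their own pace and stop on an object; "squeeze" is the grip in N (left out, the last holds). Time passes only in rows, so rows that repeat a pose let the fingers close, or fill a call up. It gives the time, the measured TCP pose, the force, the opening and the grip force at its end, in the units of the state.
- robot.observe(): the state, without advancing time (a new reading comes with each control period).
- robot.read_camera(name): name is "side" or "top"; returns the picture (400x640x3 uint8, red, green, blue); there is no depth.
- robot.camera_model(name): a dict with "fx", "fy", "cx", "cy" (pixels), "k1" (the pictures are not rectified: a ray, as slopes to the right and down, at radius r is drawn at 1 + k1 r^2 times it, then the intrinsics apply), "R" (3x3) and "t" (3): a world point X has camera coordinates R X + t. Camera axes: x right, y down, z forward; pixel columns grow to the right and rows downward; lengths in m; the calibration is good to about 2 mm. A picture is of the moment at which its call begins. camera_model takes no time and is no camera call.
- robot.hand_in(): hands the job in; it is judged then, once.
The state is a dict: "time": time; "qpos": joint angles; "qvel": joint speeds; "joint_efforts": joint torques, N m; "tool_pos": TCP position; "tool_rot": TCP orientation; "contact_force": force on the tool from outside, world axes, zero at the start; "torque": the same for the moment, N m; "opening": finger opening in m; "grip_force": force on a finger pad.
Only numpy, scipy, OpenCV 4.12 (cv2) and the standard library are available. Lean on these libraries where they do the work, as an engineer would, in place of code of your own. Each camera call takes 0.05 s, during which the arm holds its last target. There are 200 camera calls.

## Working session

There is one attempt and no reset: what is moved stays moved. The work goes in short steps, Python scripts to look and compute and a tool call to move; the robot and the scene stay as the last step left them, time stands still between calls to the robot, and variables do not carry over. Pictures are saved under pics/ and viewed, at most 10 in all, crops included, and the job is handed in when it is done.

Besides the shell and the picture viewer there is one more tool, called after "Emit:" by a JSON object that holds its "op" and its "data", one argument or row to a line. arm_command: Moves the arm, as the interface text tells. Its arguments: {"type":"object","properties":{"moves":{"type":"array"},"squeeze":{"type":"number"}},"required":["moves"]}

```bash
mkdir -p pics
cat > h.py <<'E'
import numpy as np, cv2
from cell import robot
def snap(n,f):
    im=robot.read_camera(n); cv2.imwrite('pics/'+f,im[:,:,::-1]); return im
def ray(n,uv):
    m=robot.camera_model(n); K=np.array([[m['fx'],0,m['cx']],[0,m['fy'],m['cy']],[0,0,1.]])
    d=(np.array(uv,float)-[m['cx'],m['cy']])/[m['fx'],m['fy']]
    s=d.copy()
    for _ in range(30): s=d/(1+m['k1']*(s@s))
    R=np.array(m['R']); t=np.array(m['t'])
    return -R.T@t, R.T@np.array([*s,1.])
def onz(n,uv,z):
    o,d=ray(n,uv); return o+d*(z-o[2])/d[2]
def proj(n,X):
    m=robot.camera_model(n); c=np.array(m['R'])@np.array(X,float)+np.array(m['t']); s=c[:2]/c[2]
    s=s*(1+m['k1']*(s@s)); return s*[m['fx'],m['fy']]+[m['cx'],m['cy']]
E
python3 - <<'E'
from h import *
snap('top','t0.png');snap('side','s0.png');o=robot.observe();print(o)
for n in('top','side'):
    m=robot.camera_model(n);print(n,-np.array(m['R']).T@np.array(m['t']),np.array(m['R']).round(2).tolist(),m['fx'],m['k1'])
E
```

```text
{'time': 0.1, 'qpos': array([ 1.18498632e+00,  3.42615536e-01,  1.52489140e+00, -1.64049221e-05,
        1.27541176e+00, -1.45986787e-01]), 'qvel': array([-1.80600998e-04,  7.33647798e-05, -2.29127338e-03, -2.58806158e-03,
        9.45721009e-04, -1.89087265e-04]), 'joint_efforts': array([ 5.37256146e-04, -4.31998980e+01, -2.44699323e+01,  7.17605744e-02,
        5.25038852e-02, -8.11813857e-05]), 'tool_pos': array([0.12454566, 0.50964881, 0.22614444]), 'tool_rot': array([-3.14027844e+00, -1.77375798e-04,  2.90177411e+00]), 'contact_force': array([-0.58747896, -0.35061394,  0.48838555]), 'torque': array([-0.02666442,  0.0258095 ,  0.04727505]), 'grip_force': 0.0, 'opening': 0.0917746824351608}
top [0.38425261 0.16325518 1.01291586] [[-0.01, -1.0, 0.01], [-1.0, 0.01, -0.08], [0.07, -0.01, -1.0]] 497.36459760862897 -0.110693775218548
side [-0.02716338 -0.61872745  0.55092683] [[0.85, -0.52, 0.01], [-0.23, -0.4, -0.89], [0.47, 0.75, -0.46]] 427.46428439655364 0.01499850978925366
```

View pics/t0.png

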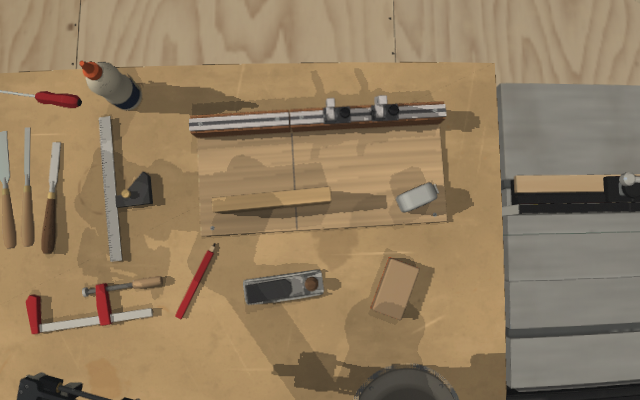

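View pics/s0.png

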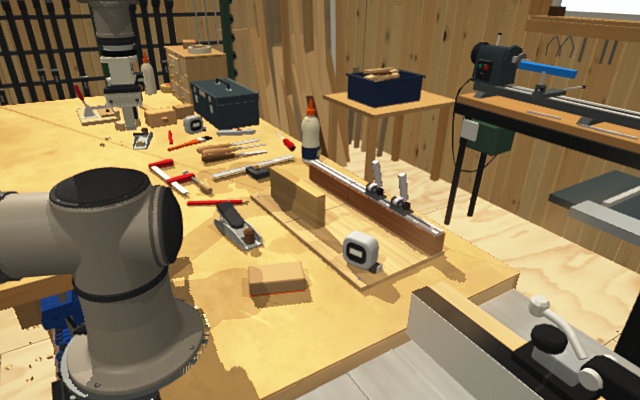

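The top view shows the fence at rows 103–133, the stops at about (340,112) and (386,110), the kerf at column 293, the board from (213,205) to (330,195), the tape at (417,197) and the plane at (285,287). In the side view both stops are swung up.

Run:
```python
import cv2
im=cv2.imread('pics/t0.png')[90:250,185:455]
cv2.imwrite('pics/t0c.png',cv2.resize(im,None,fx=2.96,fy=2.96,interpolation=cv2.INTER_CUBIC))
im=cv2.imread('pics/s0.png')[140:290,245:455]
cv2.imwrite('pics/s0c.png',cv2.resize(im,None,fx=3.8,fy=3.8,interpolation=cv2.INTER_CUBIC))
```

```text
(no output)
```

View pics/t0c.png

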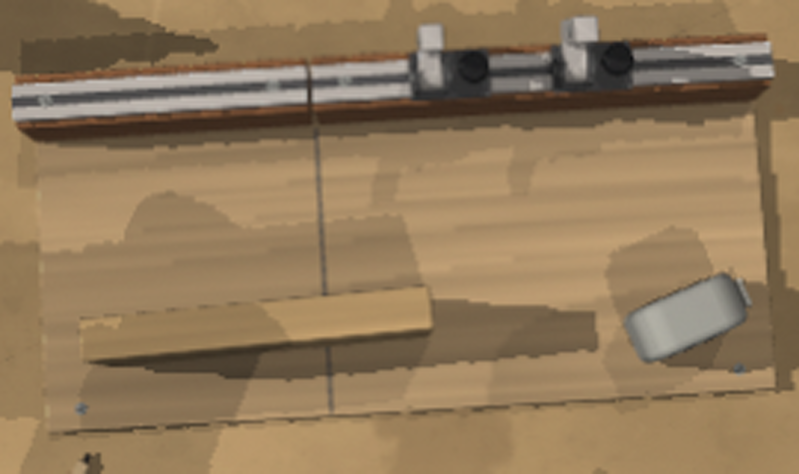

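View pics/s0c.png

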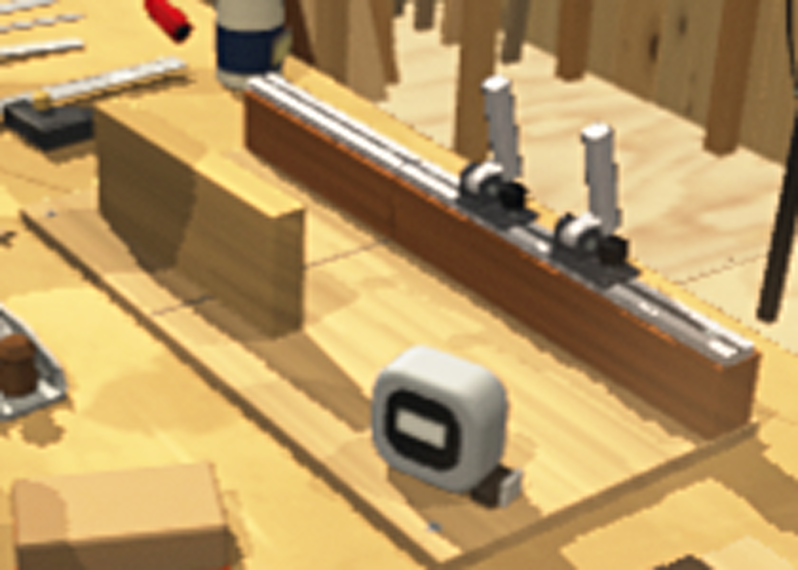

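```bash
cat >> h.py <<'E'
def c2(p): return (np.array(p)+0.0)/2.96+[185,90]
def cs(p): return np.array(p)/3.8+[245,140]
def tri(a,b):
    o1,d1=ray('top',a);o2,d2=ray('side',b)
    A=np.c_[d1,-d2];s=np.linalg.lstsq(A,o2-o1,rcond=None)[0]
    p,q=o1+d1*s[0],o2+d2*s[1];return (p+q)/2,np.linalg.norm(p-q)
E
python3 - <<'E'
from h import *
np.set_printoptions(precision=4,suppress=True)
for nm,p,z in [('bbL',(50,432),.012),('bbR',(775,388),.012),('footL',(32,139),.012),('footR',(755,103),.012),('topfL',(14,122),.07),('topfR',(772,79),.07),('toprL',(20,76),.07),('toprR',(768,38),.07),
 ('kerfB',(331,412),.012),('kerfF',(318,128),.012),('bdL_front',(88,361),.102),('bdR_front',(432,328),.102),('bdR_back',(430,288),.102),('bdL_back',(80,318),.102),
 ('tipN_L',(418,26),.158),('tipN_R',(441,26),.158),('tipF_L',(563,18),.158),('tipF_R',(597,18),.158),('tipF_Lb',(568,42),.158),('knob',(617,57),.095),('blkFL',(553,90),.075),('blkFR',(632,86),.075),('blkNL',(412,96),.075),('blkNR',(489,92),.075)]:
    print(nm,onz('top',c2(p),z)[:2])
for nm,p,z in [('s bbfR',(437,566),.012),('s fendtopR',(757,352),.07),('s fendfootR',(708,438),.012),('s bd R top near',(303,210),.102),('s bdtop L',(97,108),.102),('foot R',(282,338),.012)]:
    print(nm,onz('side',cs(p),z)[:2])
print('tipF',tri(c2((577,22)),cs((597,130))),'tipN',tri(c2((430,30)),cs((497,84))))
for p in [(285,287)]: print(onz('top',p,.03), onz('top',(417,197),.08), onz('top',(246,304),.04),onz('top',(324,271),.04),onz('top',(246,278),.04))
E
```

```text
bbL [0.3795 0.4047]
bbR [ 0.4026 -0.0911]
footL [0.5817 0.4185]
footR [ 0.601  -0.0838]
topfL [0.5818 0.4158]
topfR [ 0.6045 -0.0815]
toprL [0.6123 0.4123]
toprR [ 0.6321 -0.0799]
kerfB [0.3909 0.213 ]
kerfF [0.5862 0.2202]
bdL_front [0.4237 0.3592]
bdR_front [0.4414 0.1454]
bdR_back [0.4663 0.1463]
bdL_back [0.4505 0.3643]
tipN_L [0.6175 0.1521]
tipN_R [0.6174 0.1385]
tipF_L [0.6217 0.0658]
tipF_R [0.6215 0.0454]
tipF_Lb [0.607  0.0632]
knob [0.6134 0.0246]
blkFL [0.5968 0.064 ]
blkFR [0.5991 0.0124]
blkNL [0.5937 0.1556]
blkNR [0.5959 0.1056]
s bbfR [ 0.3987 -0.0929]
s fendtopR [ 0.6238 -0.0883]
s fendfootR [ 0.6053 -0.0791]
s bd R top near [0.462  0.1411]
s bdtop L [0.4224 0.3512]
foot R [0.4496 0.1436]
tipF (array([0.6205, 0.0568, 0.1534]), np.float64(0.0003117275579122895)) tipN (array([0.615 , 0.1457, 0.1539]), np.float64(0.0026391720670480606))
[0.2777 0.2365 0.03  ] [ 0.4478 -0.018   0.08  ] [0.2466 0.312  0.04  ] [0.3087 0.1596 0.04  ] [0.297  0.3116 0.04  ]
```

Emit:
{"op": "arm_command", "data": {
  "moves": [
    [[-0.0445, -0.022, 0], [0, 0, -0.095], 0],
    [[-0.089, -0.044, 0], [0, 0, -0.19], 0],
    [[-0.1335, -0.066, 0], [0, 0, -0.285], 0],
    [[-0.178, -0.088, 0], [0, 0, -0.285], 0],
    [[-0.2225, -0.11, 0], [0, 0, -0.285], 0]
  ],
  "squeeze": 10
}}

```text
time: 0.6
tool_pos: [0.3157, 0.3487, 0.2266]
tool_rot: [-3.142, -0.0, -3.096]
contact_force: [0.7, 1.2, -0.5]
opening: 0.056
grip_force: 0.0
```

Emit:
{"op": "arm_command", "data": {
  "moves": [
    [[-0.035, -0.032, 0], [0, 0, 0], 0],
    [[-0.07, -0.064, 0], [0, 0, 0], 0],
    [[-0.105, -0.096, 0], [0, 0, 0], 0],
    [[-0.14, -0.128, 0], [0, 0, 0], 0],
    [[-0.175, -0.16, 0], [0, 0, 0], 0]
  ]
}}

```text
time: 1.1
tool_pos: [0.4978, 0.1968, 0.2265]
tool_rot: [3.141, -0.001, -3.097]
contact_force: [0.9, 0.9, 0.6]
opening: 0.0166
grip_force: 0.0
```

Emit:
{"op": "arm_command", "data": {
  "moves": [
    [[-0.035, -0.032, 0], [0, 0, 0], 0],
    [[-0.07, -0.064, 0], [0, 0, 0], 0],
    [[-0.105, -0.096, 0], [0, 0, 0], 0],
    [[-0.14, -0.128, 0], [0, 0, 0], 0],
    [[-0.168, -0.147, 0], [0, 0, 0], 0]
  ]
}}

```text
time: 1.6
tool_pos: [0.6727, 0.0562, 0.2259]
tool_rot: [-3.141, -0.001, -3.099]
contact_force: [1.0, 0.3, 0.5]
opening: 0.0005
grip_force: 0.0
```

Emit:
{"op": "arm_command", "data": {
  "moves": [
    [[0, 0, 0.03], [0, 0, 0], 0],
    [[0, 0, 0.06], [0, 0, 0], 0],
    [[0, 0, 0.085], [0, 0, 0], 0],
    [[0, 0, 0.1], [0, 0, 0], 0],
    [[0, 0, 0.1], [0, 0, 0], 0]
  ]
}}

```text
time: 2.1
tool_pos: [0.6694, 0.0591, 0.1232]
tool_rot: [3.141, -0.006, -3.096]
contact_force: [-0.2, -0.0, 0.5]
opening: 0.0003
grip_force: 0.0
```

Emit:
{"op": "arm_command", "data": {
  "moves": [
    [[0.01, 0, 0], [0, 0, 0], 0],
    [[0.02, 0, 0], [0, 0, 0], 0],
    [[0.03, 0, 0], [0, 0, 0], 0],
    [[0.04, 0, 0], [0, 0, 0], 0],
    [[0.05, 0, 0], [0, 0, 0], 0]
  ]
}}

```text
time: 2.6
tool_pos: [0.6222, 0.0569, 0.1287]
tool_rot: [-3.141, 0.004, -3.096]
contact_force: [-0.2, 0.8, 3.6]
opening: 0.0006
grip_force: 1.2
```

Emit:
{"op": "arm_command", "data": {
  "moves": [
    [[0.008, 0, 0], [0, 0, 0], 0],
    [[0.016, 0, 0], [0, 0, 0], 0],
    [[0.024, 0, 0], [0, 0, 0], 0],
    [[0.032, 0, 0], [0, 0, 0], 0],
    [[0.032, 0, 0], [0, 0, 0], 0]
  ]
}}

```text
time: 3.1
tool_pos: [0.5882, 0.0555, 0.1266]
tool_rot: [3.141, -0.001, -3.096]
contact_force: [0.3, 0.7, 0.0]
opening: 0.0004
grip_force: 0.0
```

Run:
```python
from h import *
im=snap('side','s1.png')
cv2.imwrite('pics/s1c.png',cv2.resize(im[100:290,245:455,::-1],None,fx=3,fy=3,interpolation=cv2.INTER_CUBIC))
```

```text
(no output)
```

View pics/s1c.png

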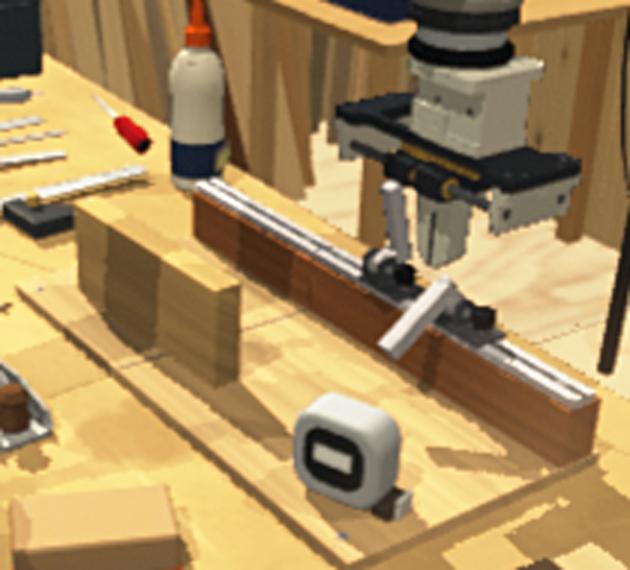

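The far arm is mid-fall at (415,320), and the near arm is still up at (395,215). Next I tip the board.

Emit:
{"op": "arm_command", "data": {
  "moves": [
    [[0, 0, -0.05], [0, 0, 0], 0],
    [[0, 0, -0.1], [0, 0, 0], 0],
    [[0.035, 0.03, -0.1], [0, 0, 0], 0.09],
    [[0.07, 0.06, -0.1], [0, 0, 0], 0.09],
    [[0.1, 0.1, -0.1], [0, 0, 0], 0.09]
  ]
}}

```text
time: 3.65
tool_pos: [0.4839, 0.1509, 0.227]
tool_rot: [3.142, 0.001, -3.098]
contact_force: [0.9, 2.2, 0.3]
opening: 0.0199
grip_force: 0.0
```

Emit:
{"op": "arm_command", "data": {
  "moves": [
    [[0.03, 0.035, 0], [0, 0, 0], 0.09],
    [[0.06, 0.07, 0], [0, 0, 0], 0.09],
    [[0.088, 0.104, 0], [0, 0, 0], 0.09],
    [[0.088, 0.104, 0.04], [0, 0, 0], 0.09],
    [[0.088, 0.104, 0.08], [0, 0, 0], 0.09]
  ]
}}

```text
time: 4.15
tool_pos: [0.3925, 0.2524, 0.147]
tool_rot: [3.14, 0.005, -3.093]
contact_force: [0.4, 0.1, -0.7]
opening: 0.06
grip_force: 0.0
```

Emit:
{"op": "arm_command", "data": {
  "moves": [
    [[0, 0, 0.02], [0, 0, 0], 0.09],
    [[0, 0, 0.04], [0, 0, 0], 0.09],
    [[0, 0, 0.058], [0, 0, 0], 0.09],
    [[0, 0, 0.058], [0, 0, 0], 0.09],
    [[0, 0, 0.058], [0, 0, 0], 0.09]
  ]
}}

```text
time: 4.65
tool_pos: [0.3926, 0.2509, 0.089]
tool_rot: [3.142, 0.0, -3.096]
contact_force: [0.4, -0.1, 0.5]
opening: 0.0898
grip_force: 0.0
```

Emit:
{"op": "arm_command", "data": {
  "moves": [
    [[-0.006, 0, 0], [0, 0, 0], 0.09],
    [[-0.012, 0, 0], [0, 0, 0], 0.09],
    [[-0.018, 0, 0], [0, 0, 0], 0.09],
    [[-0.024, 0, 0], [0, 0, 0], 0.09],
    [[-0.03, 0, 0], [0, 0, 0], 0.09]
  ]
}}

```text
time: 5.15
tool_pos: [0.4229, 0.2521, 0.0889]
tool_rot: [3.141, 0.0, -3.096]
contact_force: [-0.5, 0.2, 0.7]
opening: 0.0898
grip_force: 0.3
```

Emit:
{"op": "arm_command", "data": {
  "moves": [
    [[-0.005, 0, 0], [0, 0, 0], 0.09],
    [[-0.01, 0, 0], [0, 0, 0], 0.09],
    [[-0.015, 0, 0], [0, 0, 0], 0.09],
    [[-0.02, 0, 0], [0, 0, 0], 0.09],
    [[-0.025, 0, 0], [0, 0, 0], 0.09]
  ]
}}

```text
time: 5.65
tool_pos: [0.4476, 0.2532, 0.0887]
tool_rot: [3.142, 0.0, -3.096]
contact_force: [-0.2, -0.2, -0.7]
opening: 0.0898
grip_force: 0.0
```

Emit:
{"op": "arm_command", "data": {
  "moves": [
    [[-0.004, 0, 0], [0, 0, 0], 0.09],
    [[-0.008, 0, 0], [0, 0, 0], 0.09],
    [[-0.012, 0, 0], [0, 0, 0], 0.09],
    [[-0.016, 0, 0], [0, 0, 0], 0.09],
    [[-0.02, 0, 0], [0, 0, 0], 0.09]
  ]
}}

```text
time: 6.15
tool_pos: [0.4675, 0.2541, 0.0887]
tool_rot: [3.141, 0.0, -3.096]
contact_force: [0.5, -0.1, -0.9]
opening: 0.0898
grip_force: 0.0
```

Run:
```python
from h import *
im=snap('side','s2.png')
cv2.imwrite('pics/s2c.png',cv2.resize(im[100:290,245:455,::-1],None,fx=3,fy=3,interpolation=cv2.INTER_CUBIC))
```

```text
(no output)
```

View pics/s2c.png

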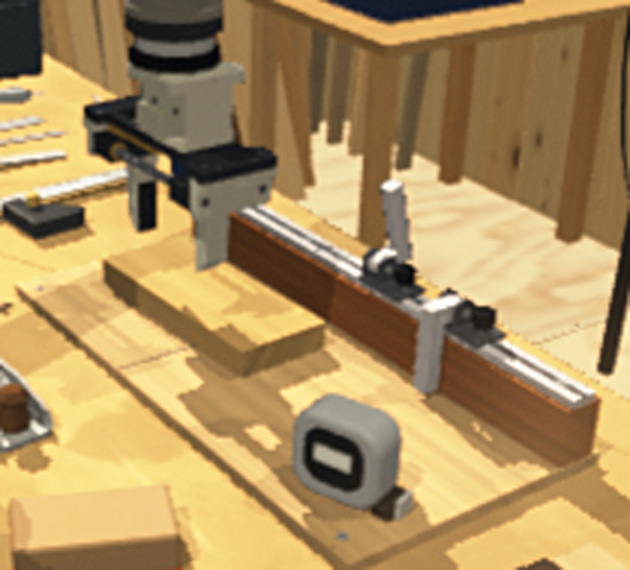

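The board lies flat, with its near end at (245,370) to (325,325). The far stop is down at (430,350) and the near one is up. Next I push the board to the fence with the open fingers.

Emit:
{"op": "arm_command", "data": {
  "moves": [
    [[0.035, 0, 0], [0, 0, 0], 0.09],
    [[0.065, 0, 0], [0, 0, 0], 0.09],
    [[0.065, 0, 0.03], [0, 0, 0], 0.09],
    [[0.065, 0, 0.055], [0, 0, 0], 0.09],
    [[0.065, 0, 0.067], [0, 0, 0], 0.09]
  ]
}}

```text
time: 6.7
tool_pos: [0.4012, 0.2509, 0.0202]
tool_rot: [-3.141, -0.002, -3.096]
contact_force: [-1.2, 0.6, 0.0]
opening: 0.0897
grip_force: 0.0
```

Emit:
{"op": "arm_command", "data": {
  "moves": [
    [[-0.006, 0, 0], [0, 0, 0], 0.09],
    [[-0.012, 0, 0], [0, 0, 0], 0.09],
    [[-0.018, 0, 0], [0, 0, 0], 0.09],
    [[-0.024, 0, 0], [0, 0, 0], 0.09],
    [[-0.03, 0, 0], [0, 0, 0], 0.09]
  ]
}}

```text
time: 7.2
tool_pos: [0.4333, 0.2527, 0.0223]
tool_rot: [3.141, 0.001, -3.097]
contact_force: [-0.2, -0.3, -0.3]
opening: 0.0902
grip_force: 0.0
```

Emit:
{"op": "arm_command", "data": {
  "moves": [
    [[-0.006, 0, 0], [0, 0, 0], 0.09],
    [[-0.012, 0, 0], [0, 0, 0], 0.09],
    [[-0.018, 0, 0], [0, 0, 0], 0.09],
    [[-0.024, 0, 0], [0, 0, 0], 0.09],
    [[-0.03, 0, 0], [0, 0, 0], 0.09]
  ]
}}

```text
time: 7.7
tool_pos: [0.462, 0.2538, 0.0216]
tool_rot: [-3.141, -0.001, -3.096]
contact_force: [-2.6, 0.6, 2.0]
opening: 0.0903
grip_force: 1.5
```

Emit:
{"op": "arm_command", "data": {
  "moves": [
    [[-0.004, 0, 0], [0, 0, 0], 0.09],
    [[-0.008, 0, 0], [0, 0, 0], 0.09],
    [[-0.012, 0, 0], [0, 0, 0], 0.09],
    [[-0.015, 0, 0], [0, 0, 0], 0.09],
    [[-0.018, 0, 0], [0, 0, 0], 0.09]
  ]
}}

```text
time: 8.2
tool_pos: [0.4804, 0.2547, 0.0217]
tool_rot: [3.142, -0.0, -3.096]
contact_force: [-1.2, -0.9, -0.3]
opening: 0.0899
grip_force: 0.8
```

Emit:
{"op": "arm_command", "data": {
  "moves": [
    [[-0.001, 0, 0], [0, 0, 0], 0.09],
    [[-0.002, 0, 0], [0, 0, 0], 0.09],
    [[-0.003, 0, 0], [0, 0, 0], 0.09],
    [[-0.004, 0, 0], [0, 0, 0], 0.09],
    [[-0.005, 0, 0], [0, 0, 0], 0.09]
  ]
}}

```text
time: 8.7
tool_pos: [0.4853, 0.2549, 0.0217]
tool_rot: [3.141, 0.0, -3.096]
contact_force: [-0.5, 0.4, -1.6]
opening: 0.0901
grip_force: 0.6
```

Emit:
{"op": "arm_command", "data": {
  "moves": [
    [[-0.001, 0, 0], [0, 0, 0], 0.09],
    [[-0.002, 0, 0], [0, 0, 0], 0.09],
    [[-0.003, 0, 0], [0, 0, 0], 0.09],
    [[-0.004, 0, 0], [0, 0, 0], 0.09],
    [[-0.004, 0, 0], [0, 0, 0], 0.09]
  ]
}}

```text
time: 9.2
tool_pos: [0.4859, 0.2549, 0.0217]
tool_rot: [-3.141, -0.007, -3.096]
contact_force: [-13.4, -0.3, 8.3]
opening: 0.09
grip_force: 6.2
```

Emit:
{"op": "arm_command", "data": {
  "moves": [
    [[0.025, 0, 0], [0, 0, 0], 0.09],
    [[0.025, 0, -0.04], [0, 0, 0], 0.05],
    [[0.025, 0, -0.08], [0, 0, 0], 0],
    [[0.01, 0.03, -0.1], [0, 0, 0], 0],
    [[-0.01, 0.07, -0.1], [0, 0, 0], 0]
  ]
}}

```text
time: 9.7
tool_pos: [0.4988, 0.3262, 0.1266]
tool_rot: [3.139, 0.008, -3.099]
contact_force: [1.5, -0.1, -0.1]
opening: 0.0628
grip_force: 0.0
```

Emit:
{"op": "arm_command", "data": {
  "moves": [
    [[-0.02, 0.04, 0], [0, 0, 0], 0],
    [[-0.043, 0.08, 0], [0, 0, 0], 0],
    [[-0.043, 0.12, 0], [0, 0, 0], 0],
    [[-0.043, 0.15, 0], [0, 0, 0], 0],
    [[-0.043, 0.15, 0], [0, 0, 0], 0]
  ]
}}

```text
time: 10.2
tool_pos: [0.5313, 0.4812, 0.1211]
tool_rot: [3.14, 0.001, -3.093]
contact_force: [-0.0, -0.8, -1.0]
opening: 0.0227
grip_force: 0.0
```

Run:
```python
from h import *
im=snap('top','t3.png')
cv2.imwrite('pics/t3c.png',cv2.resize(im[90:250,185:455,::-1],None,fx=2.96,fy=2.96,interpolation=cv2.INTER_CUBIC))
print(robot.observe()['tool_pos'])
```

```text
[0.53174918 0.47898733 0.1211233 ]
```

View pics/t3c.png

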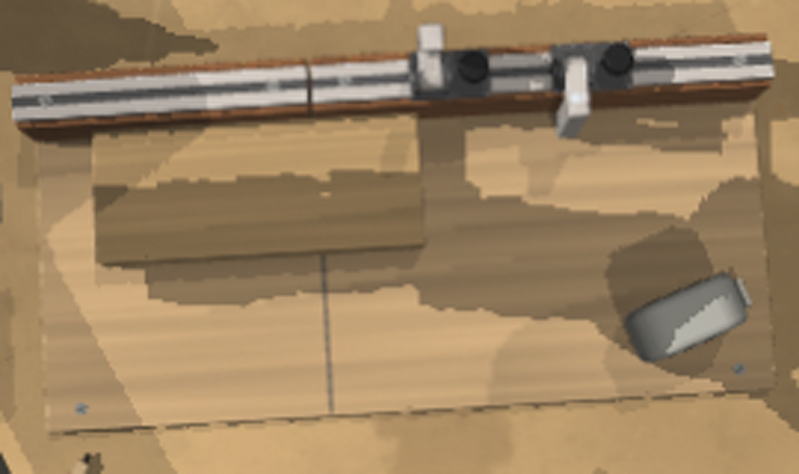

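The board sits flat against the fence, from (93,190) at its left end to (421,180) at its right end. The far stop's foot is at about (560–588,110–135), and the gripper is out of view to the left.

Run:
```python
from h import *
c,s=np.cos(.0455),np.sin(.0455)
S=lambda w:np.array([[c,s],[-s,c]])@(w[:2]-np.array([.592,.1665]))
for n,p,z in [('L',(94,190),.039),('R',(421,180),.039),('FL',(98,264),.039),('FR',(424,244),.039),('stopbotL',(559,134),.018),('stopbotR',(583,134),.018),('stopTopL',(567,60),.09),('stopTopR',(587,60),.09)]: print(n,S(onz('top',c2(p),z)))
print(S(np.array([.5317,.479])))
```

```text
L [-0.04179718  0.20480857]
R [-0.04813137 -0.01428794]
FL [-0.09177897  0.20411534]
FR [-0.09124862 -0.01371959]
stopbotL [-0.01816674 -0.11122021]
stopbotR [-0.01906674 -0.12773723]
stopTopL [ 0.01587283 -0.11120237]
stopTopR [ 0.0151988  -0.12404798]
[-0.04602375  0.31491928]
```

Emit:
{"op": "arm_command", "data": {
  "moves": [
    [[0, 0, 0.04], [0, 0, 0], 0],
    [[0, -0.02, 0.08], [0, 0, 0], 0],
    [[0, -0.04, 0.099], [0, 0, 0], 0],
    [[0, -0.065, 0.099], [0, 0, 0], 0],
    [[0, -0.08, 0.099], [0, 0, 0], 0]
  ]
}}

```text
time: 10.75
tool_pos: [0.536, 0.3943, 0.0222]
tool_rot: [-3.14, -0.001, -3.098]
contact_force: [-0.3, -0.7, 1.2]
opening: 0.0005
grip_force: 0.0
```

Emit:
{"op": "arm_command", "data": {
  "moves": [
    [[0, -0.006, 0], [0, 0, 0], 0],
    [[0, -0.012, 0], [0, 0, 0], 0],
    [[0, -0.018, 0], [0, 0, 0], 0],
    [[0, -0.024, 0], [0, 0, 0], 0],
    [[0, -0.03, 0], [0, 0, 0], 0]
  ]
}}

```text
time: 11.25
tool_pos: [0.5377, 0.3684, 0.0238]
tool_rot: [3.14, 0.002, -3.096]
contact_force: [0.3, 3.9, 4.7]
opening: 0.0007
grip_force: 2.3
```

Emit:
{"op": "arm_command", "data": {
  "moves": [
    [[0, -0.006, 0], [0, 0, 0], 0],
    [[0, -0.012, 0], [0, 0, 0], 0],
    [[0, -0.018, 0], [0, 0, 0], 0],
    [[0, -0.024, 0], [0, 0, 0], 0],
    [[0, -0.03, 0], [0, 0, 0], 0]
  ]
}}

```text
time: 11.75
tool_pos: [0.5385, 0.3369, 0.0227]
tool_rot: [3.141, -0.0, -3.096]
contact_force: [-0.6, 4.2, 3.6]
opening: 0.0007
grip_force: 2.0
```

Emit:
{"op": "arm_command", "data": {
  "moves": [
    [[0, -0.006, 0], [0, 0, 0], 0],
    [[0, -0.012, 0], [0, 0, 0], 0],
    [[0, -0.018, 0], [0, 0, 0], 0],
    [[0, -0.024, 0], [0, 0, 0], 0],
    [[0, -0.03, 0], [0, 0, 0], 0]
  ]
}}

```text
time: 12.25
tool_pos: [0.5398, 0.3069, 0.0227]
tool_rot: [3.142, -0.0, -3.096]
contact_force: [-0.8, 4.0, 3.0]
opening: 0.0002
grip_force: 2.0
```

Emit:
{"op": "arm_command", "data": {
  "moves": [
    [[0, -0.0015, 0], [0, 0, 0], 0],
    [[0, -0.003, 0], [0, 0, 0], 0],
    [[0, -0.0045, 0], [0, 0, 0], 0],
    [[0, -0.006, 0], [0, 0, 0], 0],
    [[0, -0.0075, 0], [0, 0, 0], 0]
  ]
}}

```text
time: 12.75
tool_pos: [0.5401, 0.3, 0.0226]
tool_rot: [-3.142, -0.0, -3.096]
contact_force: [-0.1, 2.9, 2.0]
opening: 0.0003
grip_force: 1.7
```

Emit:
{"op": "arm_command", "data": {
  "moves": [
    [[0, -0.001, 0], [0, 0, 0], 0],
    [[0, -0.002, 0], [0, 0, 0], 0],
    [[0, -0.003, 0], [0, 0, 0], 0],
    [[0, -0.004, 0], [0, 0, 0], 0],
    [[0, -0.004, 0], [0, 0, 0], 0]
  ]
}}

```text
time: 13.25
tool_pos: [0.5403, 0.2957, 0.0226]
tool_rot: [-3.141, -0.0, -3.097]
contact_force: [-0.5, 1.8, 1.8]
opening: 0.0005
grip_force: 1.1
```

Emit:
{"op": "arm_command", "data": {
  "moves": [
    [[0, -0.001, 0], [0, 0, 0], 0],
    [[0, -0.002, 0], [0, 0, 0], 0],
    [[0, -0.003, 0], [0, 0, 0], 0],
    [[0, -0.004, 0], [0, 0, 0], 0],
    [[0, -0.004, 0], [0, 0, 0], 0]
  ]
}}

```text
time: 13.75
tool_pos: [0.5403, 0.2938, 0.0228]
tool_rot: [3.139, 0.0, -3.097]
contact_force: [-1.6, 10.6, 0.5]
opening: 0.0003
grip_force: 5.3
```

Emit:
{"op": "arm_command", "data": {
  "moves": [
    [[0, 0.02, 0], [0, 0, 0], 0],
    [[0, 0.02, -0.04], [0, 0, 0], 0],
    [[0.03, -0.01, -0.06], [0, 0, 0], 0.09],
    [[0.06, -0.05, -0.06], [0, 0, 0], 0.09],
    [[0.09, -0.09, -0.06], [0, 0, 0], 0.09]
  ]
}}

```text
time: 14.25
tool_pos: [0.4534, 0.1965, 0.0829]
tool_rot: [-3.141, 0.0, -3.095]
contact_force: [0.4, -0.8, 0.2]
opening: 0.0197
grip_force: 0.0
```

Emit:
{"op": "arm_command", "data": {
  "moves": [
    [[0, -0.03, 0], [0, 0, 0], 0.09],
    [[0, -0.037, 0], [0, 0, 0], 0.09],
    [[0, -0.037, 0], [0, 0, 0], 0.09],
    [[0, -0.037, 0.03], [0, 0, 0], 0.09],
    [[0, -0.037, 0.06], [0, 0, 0], 0.09]
  ]
}}

```text
time: 14.75
tool_pos: [0.4578, 0.1621, 0.0225]
tool_rot: [3.141, 0.003, -3.096]
contact_force: [0.7, 0.6, -0.1]
opening: 0.0602
grip_force: 0.0
```

Emit:
{"op": "arm_command", "data": {
  "moves": [
    [[-0.005, 0, 0], [0, 0, 0], 0.09],
    [[-0.01, 0, 0], [0, 0, 0], 0.09],
    [[-0.015, 0, 0], [0, 0, 0], 0.09],
    [[-0.02, 0, 0], [0, 0, 0], 0.09],
    [[-0.025, 0, 0], [0, 0, 0], 0.09]
  ]
}}

```text
time: 15.25
tool_pos: [0.4826, 0.1624, 0.0237]
tool_rot: [3.141, 0.002, -3.096]
contact_force: [0.0, -0.3, -0.4]
opening: 0.0893
grip_force: 0.0
```

Emit:
{"op": "arm_command", "data": {
  "moves": [
    [[-0.002, 0, 0], [0, 0, 0], 0.09],
    [[-0.004, 0, 0], [0, 0, 0], 0.09],
    [[-0.006, 0, 0], [0, 0, 0], 0.09],
    [[-0.008, 0, 0], [0, 0, 0], 0.09],
    [[-0.009, 0, 0], [0, 0, 0], 0.09]
  ]
}}

```text
time: 15.75
tool_pos: [0.4896, 0.1625, 0.0226]
tool_rot: [-3.141, -0.002, -3.096]
contact_force: [-3.4, 0.0, 2.9]
opening: 0.0897
grip_force: 1.6
```

Emit:
{"op": "arm_command", "data": {
  "moves": [
    [[-0.001, 0, 0], [0, 0, 0], 0.09],
    [[-0.001, 0, 0], [0, 0, 0], 0.09],
    [[0.01, 0, 0], [0, 0, 0], 0.09],
    [[0.03, 0, 0], [0, 0, 0], 0.09],
    [[0.05, 0, 0], [0, 0, 0], 0.09]
  ]
}}

```text
time: 16.25
tool_pos: [0.4397, 0.1603, 0.0227]
tool_rot: [3.141, 0.001, -3.097]
contact_force: [0.0, 0.3, 0.0]
opening: 0.0901
grip_force: 0.0
```

Emit:
{"op": "arm_command", "data": {
  "moves": [
    [[0, 0, -0.05], [0, 0, 0], 0],
    [[0, 0.04, -0.1], [0, 0, 0], 0],
    [[-0.01, 0.08, -0.1], [0, 0, 0], 0],
    [[-0.03, 0.12, -0.1], [0, 0, 0], 0],
    [[-0.06, 0.16, -0.1], [0, 0, 0], 0]
  ]
}}

```text
time: 16.75
tool_pos: [0.4927, 0.3249, 0.124]
tool_rot: [3.141, 0.002, -3.095]
contact_force: [1.5, -1.4, -0.6]
opening: 0.0549
grip_force: 0.0
```

Emit:
{"op": "arm_command", "data": {
  "moves": [
    [[-0.02, 0.04, 0], [0, 0, 0], 0],
    [[-0.047, 0.08, 0], [0, 0, 0], 0],
    [[-0.047, 0.11, 0], [0, 0, 0], 0],
    [[-0.047, 0.11, 0], [0, 0, 0], 0],
    [[-0.047, 0.11, 0], [0, 0, 0], 0]
  ]
}}

```text
time: 17.25
tool_pos: [0.5344, 0.4349, 0.122]
tool_rot: [-3.141, -0.001, -3.095]
contact_force: [-1.0, -0.4, 0.1]
opening: 0.0148
grip_force: 0.0
```

Run:
```python
from h import *
im=snap('top','t4.png')
cv2.imwrite('pics/t4c.png',cv2.resize(im[90:250,185:455,::-1],None,fx=2.96,fy=2.96,interpolation=cv2.INTER_CUBIC))
```

```text
(no output)
```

View pics/t4c.png

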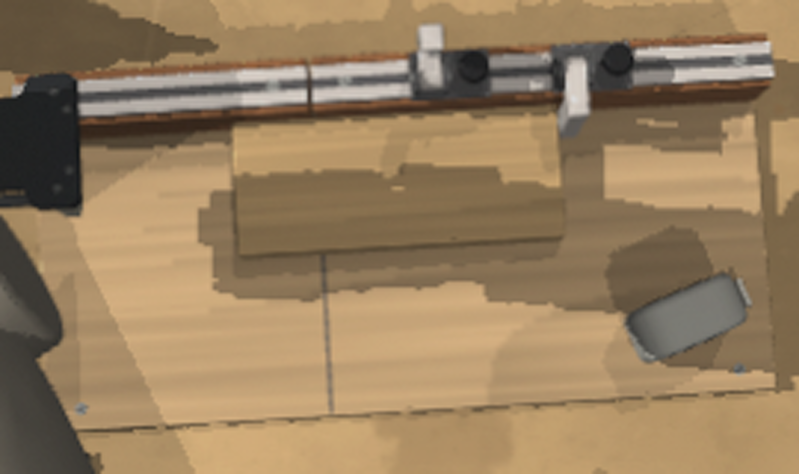

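The board is now from (235,180) at its left end to (560,180) at its right end, beside the stop foot at (560–588,130). The tape and the near stop are unchanged. One light end touch-up follows.

Emit:
{"op": "arm_command", "data": {
  "moves": [
    [[0, 0, 0.04], [0, 0, 0], 0],
    [[0, -0.02, 0.08], [0, 0, 0], 0],
    [[0, -0.05, 0.099], [0, 0, 0], 0],
    [[0, -0.09, 0.099], [0, 0, 0], 0],
    [[0, -0.125, 0.099], [0, 0, 0], 0]
  ]
}}

```text
time: 17.8
tool_pos: [0.5398, 0.3068, 0.0231]
tool_rot: [-3.141, -0.002, -3.097]
contact_force: [0.8, -0.8, 0.2]
opening: 0.0009
grip_force: 0.0
```

Emit:
{"op": "arm_command", "data": {
  "moves": [
    [[0, -0.003, 0], [0, 0, 0], 0],
    [[0, -0.006, 0], [0, 0, 0], 0],
    [[0, -0.009, 0], [0, 0, 0], 0],
    [[0, -0.012, 0], [0, 0, 0], 0],
    [[0, -0.014, 0], [0, 0, 0], 0]
  ]
}}

```text
time: 18.3
tool_pos: [0.5412, 0.2965, 0.0238]
tool_rot: [3.141, 0.0, -3.095]
contact_force: [0.6, 0.2, 0.1]
opening: 0.0006
grip_force: 0.0
```

Emit:
{"op": "arm_command", "data": {
  "moves": [
    [[0, -0.001, 0], [0, 0, 0], 0],
    [[0, -0.002, 0], [0, 0, 0], 0],
    [[0, -0.003, 0], [0, 0, 0], 0],
    [[0, -0.004, 0], [0, 0, 0], 0],
    [[0, -0.004, 0], [0, 0, 0], 0]
  ]
}}

```text
time: 18.8
tool_pos: [0.5412, 0.2938, 0.0238]
tool_rot: [3.139, 0.0, -3.096]
contact_force: [-1.4, 7.1, -0.8]
opening: 0.0004
grip_force: 3.8
```

Emit:
{"op": "arm_command", "data": {
  "moves": [
    [[0, 0.02, 0], [0, 0, 0], 0],
    [[0, 0.05, 0], [0, 0, 0], 0],
    [[0, 0.08, -0.04], [0, 0, 0], 0],
    [[0, 0.12, -0.08], [0, 0, 0], 0],
    [[0, 0.16, -0.11], [0, 0, 0], 0]
  ]
}}

```text
time: 19.3
tool_pos: [0.5348, 0.4476, 0.1319]
tool_rot: [3.141, 0.001, -3.097]
contact_force: [2.2, 0.2, 0.1]
opening: 0.0004
grip_force: 0.0
```

Run:
```python
from h import *
im=snap('top','t5.png');sd=snap('side','s5.png')
a=cv2.resize(im[100:185,255:405,::-1],None,fx=4.5,fy=4.5,interpolation=cv2.INTER_CUBIC)[:300,:675]
b=cv2.resize(sd[150:250,300:450,::-1],None,fx=3,fy=3,interpolation=cv2.INTER_CUBIC)
o=np.zeros((600,675,3),np.uint8);o[:a.shape[0]]=a;o[300:,:450]=b;cv2.imwrite('pics/f.png',o)
c,s=np.cos(.0455),np.sin(.0455)
S=lambda w:np.array([[c,s],[-s,c]])@(w[:2]-np.array([.592,.1665]))
for n,p in [('L',(235,190)),('R',(560,180)),('FL',(238,257)),('FR',(563,238))]: print(n,S(onz('top',c2(p),.039)))
```

```text
L [-0.04756646  0.11019168]
R [-0.05340441 -0.10726482]
FL [-0.09267311  0.11037316]
FR [-0.09257017 -0.10660845]
```

View pics/f.png

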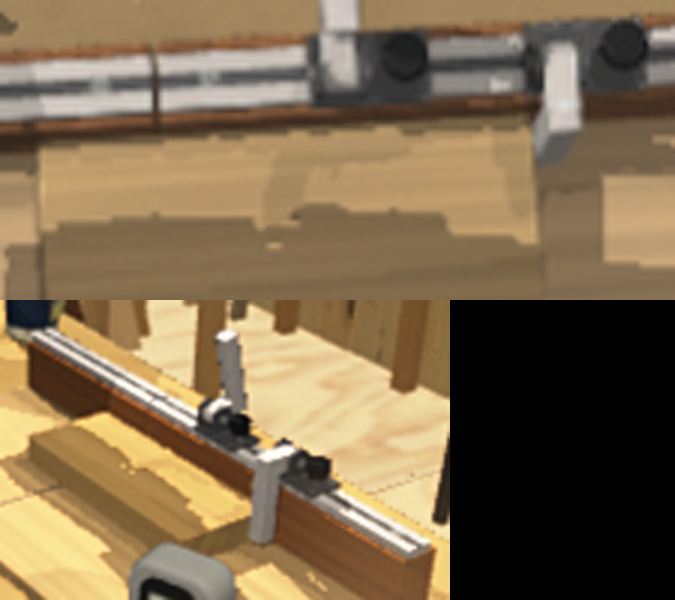

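The board touches the stop (top panel, about (535,130)), and the near arm is up. I'll give the fence one firmer snug, then hand in.

Emit:
{"op": "arm_command", "data": {
  "moves": [
    [[0.03, -0.03, 0], [0, 0, 0], 0.09],
    [[0.06, -0.06, 0], [0, 0, 0], 0.09],
    [[0.086, -0.095, 0], [0, 0, 0], 0.09],
    [[0.086, -0.14, 0], [0, 0, 0], 0.09],
    [[0.086, -0.185, 0], [0, 0, 0], 0.09]
  ]
}}

```text
time: 19.9
tool_pos: [0.4555, 0.2562, 0.1293]
tool_rot: [-3.141, -0.001, -3.095]
contact_force: [0.9, -0.1, 0.3]
opening: 0.0361
grip_force: 0.0
```

Emit:
{"op": "arm_command", "data": {
  "moves": [
    [[0, -0.045, 0], [0, 0, 0], 0.09],
    [[0, -0.09, 0], [0, 0, 0], 0.09],
    [[0, -0.098, 0.035], [0, 0, 0], 0.09],
    [[0, -0.098, 0.075], [0, 0, 0], 0.09],
    [[0, -0.098, 0.109], [0, 0, 0], 0.09]
  ]
}}

```text
time: 20.4
tool_pos: [0.4606, 0.1587, 0.0191]
tool_rot: [-3.141, -0.001, -3.098]
contact_force: [0.3, 0.1, -0.0]
opening: 0.0762
grip_force: 0.0
```

Emit:
{"op": "arm_command", "data": {
  "moves": [
    [[-0.005, 0, 0], [0, 0, 0], 0.09],
    [[-0.01, 0, 0], [0, 0, 0], 0.09],
    [[-0.015, 0, 0], [0, 0, 0], 0.09],
    [[-0.02, 0, 0], [0, 0, 0], 0.09],
    [[-0.024, 0, 0], [0, 0, 0], 0.09]
  ]
}}

```text
time: 20.9
tool_pos: [0.4868, 0.1615, 0.022]
tool_rot: [3.141, 0.003, -3.096]
contact_force: [0.1, 0.3, -0.5]
opening: 0.0902
grip_force: 0.0
```

Emit:
{"op": "arm_command", "data": {
  "moves": [
    [[-0.0015, 0, 0], [0, 0, 0], 0.09],
    [[-0.003, 0, 0], [0, 0, 0], 0.09],
    [[-0.0045, 0, 0], [0, 0, 0], 0.09],
    [[-0.006, 0, 0], [0, 0, 0], 0.09],
    [[-0.006, 0, 0], [0, 0, 0], 0.09]
  ]
}}

```text
time: 21.4
tool_pos: [0.4902, 0.1615, 0.0206]
tool_rot: [-3.141, -0.003, -3.096]
contact_force: [-4.7, 0.6, 4.2]
opening: 0.0899
grip_force: 2.5
```

Emit:
{"op": "arm_command", "data": {
  "moves": [
    [[-0.0005, 0, 0], [0, 0, 0], 0.09],
    [[-0.001, 0, 0], [0, 0, 0], 0.09],
    [[-0.0015, 0, 0], [0, 0, 0], 0.09],
    [[-0.002, 0, 0], [0, 0, 0], 0.09],
    [[-0.002, 0, 0], [0, 0, 0], 0.09]
  ]
}}

```text
time: 21.9
tool_pos: [0.4901, 0.1614, 0.0204]
tool_rot: [-3.141, -0.007, -3.096]
contact_force: [-11.6, -0.3, 9.8]
opening: 0.0901
grip_force: 5.5
```

Stalled firmly on the fence. Retreat and hand in.

Emit:
{"op": "arm_command", "data": {
  "moves": [
    [[0.01, 0, 0], [0, 0, 0], 0.09],
    [[0.03, 0, 0], [0, 0, 0], 0.09],
    [[0.05, 0, -0.02], [0, 0, 0], 0.09],
    [[0.05, 0, -0.06], [0, 0, 0], 0.09],
    [[0.05, 0, -0.1], [0, 0, 0], 0.09]
  ]
}}

```text
time: 22.4
tool_pos: [0.4426, 0.1592, 0.1215]
tool_rot: [-3.141, -0.001, -3.096]
contact_force: [0.0, 0.1, -0.2]
opening: 0.09
grip_force: 0.0
```

Emit:
{"op": "arm_command", "data": {
  "moves": [
    [[0, 0, -0.03], [0, 0, 0], 0.09],
    [[0, 0.04, -0.05], [0, 0, 0], 0.09],
    [[0, 0.08, -0.05], [0, 0, 0], 0.09],
    [[0, 0.08, -0.05], [0, 0, 0], 0.09],
    [[0, 0.08, -0.05], [0, 0, 0], 0.09]
  ]
}}

```text
time: 22.9
tool_pos: [0.4396, 0.2396, 0.1705]
tool_rot: [-3.141, 0.001, -3.094]
contact_force: [0.3, -0.2, 0.6]
opening: 0.0899
grip_force: 0.0
```

```bash
python3 -c "
from cell import robot
print(robot.hand_in())"
```

```text
the job is handed in; nothing more can be done
None
```

I handed the job in after about 23 s of robot time: the board lies flat, snug to the fence and up against the lowered far stop, with the near stop still up and the tape measure and plane untouched; the hand-in returned no verdict.

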